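# Load the drilling jig and hold the index plunger back

## Task

Take the larger white panel out of the rack, lower it gently (do not drop it) on its long edge into the slot of the drilling jig until it is fully home, and let go of it. Then pull the black knob of the turret's sprung index plunger straight up as far as it goes, so that its pin is well clear of its hole in the disc, and finish while still holding it up there, so that a workmate can turn the disc to the bush for this panel. Leave everything else where it is.

Things in the scene. Friction and masses are not known exactly. Their poses are not given: they have to be found in the camera images.
- panel_mid (a point): the larger white panel, 150 mm long (its x) x 16 mm thick (its y) x 100 mm tall (its z), 0.13 to 0.25 kg, standing on its long edge in one of the rack's two grooves; this point is its centre, 50 mm above its lower edge. Either way round (half turn about z) is the same
- rack: plywood rack, fixed, base 160 x 155 x 12 mm with two grooves along its x, 95 mm apart (at y = +47.5 and -47.5 mm), each 20 mm wide and 28 mm deep, rims 40 mm above the table; origin at the centre of its underside. Which groove holds which panel varies
- slot_floor (a point): the slot of the drilling jig (fixed; aluminium base 220 x 100 mm, plywood cheeks): this point is the centre of the slot's floor, 12 mm above the table. The slot is open at the top, runs along this frame's x, 160 mm long and 20 mm wide and 42 mm deep, and its mouth flares outwards on all four sides to about 176 x 36 mm at its rim, 58 mm above the slot floor. A panel that is home stands on the slot floor, its centre 50 mm above this point
- plunger_knob (a point): centre of the black cylindrical knob of the index plunger, 28 mm across and 30 mm tall, axis vertical; it moves with the plunger. At rest the centre is 122 mm above the table. Below it is a round steel neck 20 mm across (24 mm at its foot), and the turret's bracket arm, 40 mm wide, with its top 29 mm below the knob's underside. The bracket arm and its post lie to the -x side of this frame
- plunger (a joint): how far the plunger is pulled up, m: 0 = pin seated, 0.020 = fully back against its stop. The spring pushes it back down with 6 N at 0 rising to 12 N at 0.020; it does not latch. The pin (10 mm across) sits 13 mm deep in its hole
- seat_hole (a point): mouth of the pin's seat hole in the top of the turret's steel disc (92 mm across), straight below the knob, 36 mm above the table; the turret stands fixed on a grey base plate 170 x 120 mm, this point 14 mm to the -x side of the plate's centre
- offcut_mid (a point): a smaller white panel, 90 x 16 x 75 mm, standing in the rack's other groove; a bystander, to be left alone; this point is its centre
- screwdriver: a screwdriver lying flat, 170 mm long; a bystander, to be left alone; origin at its underside
- marker: a flat carpenter's pencil, 150 x 14 x 10 mm, lying flat; a bystander, to be left alone; origin at its underside
- mallet: a mallet with an orange head, 245 mm long, lying flat; a bystander, to be left alone; origin at its underside
- tub: an open grey plastic tub, 76 mm across, 70 mm tall; a bystander, to be left alone; origin at its underside
- block: a black plastic corner block, 60 x 50 x 62 mm; a bystander, to be left alone; origin at its underside
- tape: a tape measure, 70 x 35 x 60 mm; a bystander, to be left alone; origin at its underside
- bush: a spare steel bush, a ring 24 mm across and 16 mm tall, standing on the turret's base plate; a bystander, to be left alone; origin at its underside
Things that resemble listed ones, but are neither listed nor needed, are in the scene too. What is shaped like the part that bears panel_mid but blue or yellow is not meant. What is shaped like the part that bears slot_floor but green is not meant.

How it is judged:
By the outcome, as a careful person would: the job done as asked, in the order asked, and still so for the second after the job is handed in, while the arm keeps its last pose, push and grip.
It also fails if it takes over 58 s, if anything falls off the work surface, if the arm or the gripper's body presses on something with over 40 N, if the wrist force passes 120 N, or if a joint passes its speed limit or range.

## Robot

A 6-joint arm with a two-finger parallel gripper is mounted at the origin on the work surface. World frame = base frame: x ahead of the robot, y to its left, z up, the work surface at z = 0. Lengths are in m, angles in rad, forces in N, time in s.
With the tool pointing down it reaches from about 0.3 to 0.775 m from the base axis. Payload 14.6 kg.
Tool frame: the origin (TCP) lies at the very end of the fingers, on their centre line; the grasp point (between the pads) lies 19 mm behind it; z points along the fingers, y is the line along which they close (so a half turn about z gives the same grasp; the last joint's range is limited). The gripper opens to 94 mm and grips with 3 to 60 N. Pads are 16 mm wide; open, the fingers measure 119 mm over their backs; the gripper's body (75 mm by 177 mm) begins 78 mm behind the grasp point.
Start: joints at [1.259, 0.3, 1.521, -0, 1.321, -0.067], TCP at [0.133, 0.534, 0.166] pointing down, gripper open.
Joint ranges: [-3.03, 3.03], [-0.79, 2.21], [0.23, 2.52], [-1.04, 4.18], [0, 3.07], [-2.55, 2.55]. Speed limits (rad/s): [2.22, 2.22, 2.57, 3.14, 3.14, 3.14].

## Interface

Orientations are given as [roll, pitch, yaw] about the fixed x, y, z axes, in that order (R = Rz(yaw) Ry(pitch) Rx(roll)).
In Python, from station import ctrl gives the robot as it stands.
- The arm moves only by the tool move_arm, never from a script. Its argument "increments" is a list of rows, each a list of 7 numbers: the opening, from 0 (shut) to 1 (fully open), then the shift along the tool's x, y, z in units of 50 mm (1.0 is 50 mm), then the turn, a rotation vector about the tool's x, y, z in rad. In form: [[claw, tx, ty, tz, rx, ry, rz], ...]. A call has 1 to 20 rows; each row shifts and turns the commanded pose from where the row before left it, along the tool's axes as they then stand; what a row does not reach is not made up. A row lasts 1/10 s, in which the tool goes at most 50 mm and 8.59 degrees, less where a joint would pass 70% of its speed; a pose out of reach is approached as far as the arm can. A call is refused whole if a number of a shift passes 1 or a number of a turn 0.15, either way. A call with a gripper value outside its range is refused whole. The fingers move at their own pace and stop on an object; "force" is the grip in N (left out, the last holds). Time passes only in rows, so rows that do not move let the fingers close. It gives the time, the measured TCP pose, the force, the opening and the grip force at its end, in the units of the state.
- ctrl.get_obs(): the state, without advancing time (a new reading comes with each control period).
- ctrl.camera(name): name is "scene" or "side" or "wrist"; returns a dict with "color" (420x560x3 uint8, blue, green, red), "K" (3x3 intrinsics, pixels), "pose" (4x4, takes a point from camera to world coordinates); the wrist camera has in their place "tool_from_camera" (4x4, takes a point from camera to tool coordinates, whose origin is the TCP and whose axes are the flange's). Camera axes: x right, y down, z forward; pixel columns grow to the right and rows downward; lengths in m; the calibration is good to about 2 mm. A picture is of the moment at which its call begins: read the wrist's pose just before it. There is no depth.
- ctrl.hand_in(): hands the job in; it is judged then, once.
Trained networks look in a picture, given as the dict that the camera call returned (one of the last four; its "shot" number tells which), for a name from the list of things; names that differ only in an ending like _2 or _b are one class to them, and where a whole thing is asked for, a point or a joint stands for the part that bears it (a point fixed in the world has none). Each returns a list of dicts, best first, with "conf" (0 to 1); they miss things now and then, are a little off and sometimes report something else, mostly with a low value. They report only what shows in the picture. A call takes as long as a camera call. They do not tell look-alikes from the thing itself.
- ctrl.cut_out(name, picture): "mask" (420x560 bool, what is visible of it) and "centre" ([row, column] in pixels, amid what is visible of it).
The state is a dict: "time_s": time; "qpos": joint angles; "joint_vel": joint speeds; "tau": joint torques, N m; "ee_pos": TCP position; "eef_rot": TCP orientation; "force": force on the tool from outside, world axes, zero at the start; "moment": the same for the moment, N m; "grip_width": finger opening in m; "grip_force": force on a finger pad.
Only numpy, scipy, OpenCV 4.12 (cv2) and the standard library are available. Lean on these libraries where they do the work, as an engineer would, in place of code of your own. Each camera call takes 0.05 s, during which the arm holds its last target. There are 200 camera calls.

## Working session

There is one attempt and no reset: what is moved stays moved. The work goes in short steps, Python scripts to look and compute and a tool call to move; the robot and the scene stay as the last step left them, time stands still between calls to the robot, and variables do not carry over. Pictures are saved under pics/ and viewed, at most 10 in all, crops included, and the job is handed in when it is done.

Besides the shell and the picture viewer there is one more tool, called after "Call:" as a command line: name --pt "numbers of a row" for each row, then --argument value for the rest. move_arm: Moves the arm, as the interface text tells. Its arguments: {"type":"object","properties":{"increments":{"type":"array","items":{"type":"array","items":{"type":"number"}}},"force":{"type":"number"}},"required":["increments"]}

```bash
mkdir -p pics
cat > h.py <<'E'
import numpy as np, cv2
from station import ctrl
from scipy.spatial.transform import Rotation as R
def toolT():
    o=ctrl.get_obs(); T=np.eye(4); r=np.array(o["eef_rot"]); T[:3,:3]=R.from_euler('xyz',r).as_matrix() if r.size==3 else r; T[:3,3]=o["ee_pos"]; return T
def cam(n):
    T=toolT(); p=ctrl.camera(n); P=np.array(p["pose"]) if "pose" in p else T@np.array(p["tool_from_camera"]); return p,P
def ray(p,P,rc,z):
    d=P[:3,:3]@np.linalg.solve(np.array(p["K"]),[rc[1],rc[0],1]); o=P[:3,3]; return o+d*(z-o[2])/d[2]
def proj(p,P,X):
    X=np.atleast_2d(X); c=(X-P[:3,3])@P[:3,:3]; u=c@np.array(p["K"]).T; return u[:,:2]/u[:,2:]
E
python3 - <<'E'
from h import *
ims=[]
Z=dict(panel_mid=.062,slot_floor=.07,plunger_knob=.122,rack=.03,offcut_mid=.05,seat_hole=.036,tub=.05,block=.05,mallet=.02)
o=ctrl.get_obs();print(o)
for n in("scene","side","wrist"):
    p,P=cam(n); cv2.imwrite(f"pics/{n}0.png",p["color"]); print(n,P.round(3).tolist(),np.array(p["K"]).round(0).tolist())
    for k,z in Z.items():
        for r in ctrl.cut_out(k,p): 
            if r["conf"]>.3: print(k,round(r["conf"],2),np.round(r["centre"]),r["mask"].sum(),ray(p,P,r["centre"],z).round(3))
E
```

```text
{'time_s': 0.0, 'qpos': array([ 1.25942428e+00,  3.00504131e-01,  1.52160052e+00,  1.52988920e-06,
        1.32071789e+00, -6.65639229e-02]), 'joint_vel': array([ 0.00017297, -0.00143407, -0.00059857,  0.00117506,  0.00014328,
        0.00044039]), 'tau': array([ 3.82828721e-04, -5.31811309e+01, -3.52726436e+01,  7.08091585e-02,
        2.45242351e-02, -7.36947868e-05]), 'ee_pos': array([0.13318698, 0.53329535, 0.16556003]), 'eef_rot': array([-3.14036559e+00, -8.32838390e-05,  2.89678409e+00]), 'force': array([ 1.34091497,  0.29591355, -0.00676556]), 'moment': array([ 0.00096249,  0.04992884, -0.03019048]), 'grip_force': 0.0, 'grip_width': 0.09382329874173534}
scene [[0.449, 0.612, -0.651, 1.427], [0.894, -0.299, 0.335, -0.506], [0.011, -0.732, -0.681, 1.073], [0.0, 0.0, 0.0, 1.0]] [[468.0, 0.0, 282.0], [0.0, 468.0, 214.0], [0.0, 0.0, 1.0]]
panel_mid 0.93 [223. 142.] 747 [ 0.308 -0.415  0.062]
panel_mid 0.79 [338. 180.] 1070 [ 0.749 -0.434  0.062]
panel_mid 0.6 [245. 208.] 769 [ 0.487 -0.263  0.062]
slot_floor 0.61 [161. 334.] 1422 [0.3   0.282 0.07 ]
slot_floor 0.58 [229. 284.] 1969
[... 810 characters left out ...]
435  0.062]
slot_floor 0.94 [240. 259.] 2371 [ 0.441 -0.043  0.07 ]
slot_floor 0.56 [205. 141.] 2296 [0.241 0.273 0.07 ]
rack 0.86 [309. 348.] 2523 [ 0.509 -0.332  0.03 ]
offcut_mid 0.61 [314. 355.] 381 [ 0.506 -0.356  0.05 ]
seat_hole 0.61 [182. 214.] 1615 [0.474 0.247 0.036]
tub 0.78 [147. 282.] 476 [0.74 0.23 0.05]
block 0.95 [247. 389.] 533 [ 0.719 -0.277  0.05 ]
mallet 0.7 [175. 333.] 925 [0.81  0.044 0.02 ]
wrist [[0.243, 0.932, 0.27, 0.054], [0.97, -0.233, -0.066, 0.553], [0.001, 0.278, -0.96, 0.384], [0.0, 0.0, 0.0, 1.0]] [[314.0, 0.0, 280.0], [0.0, 314.0, 205.0], [0.0, 0.0, 1.0]]
slot_floor 0.98 [279. 122.] 7129 [0.184 0.338 0.07 ]
seat_hole 0.82 [403. 174.] 1669 [0.399 0.312 0.036]
```

View pics/scene0.png

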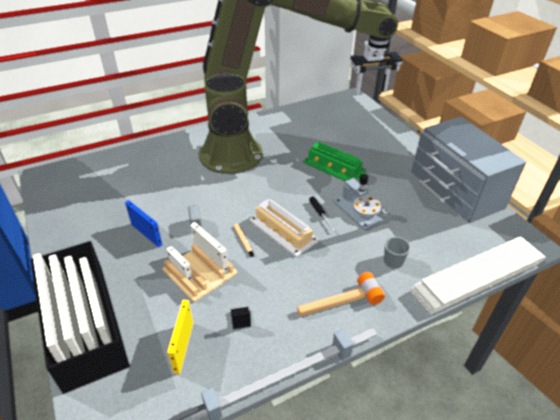

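View pics/side0.png

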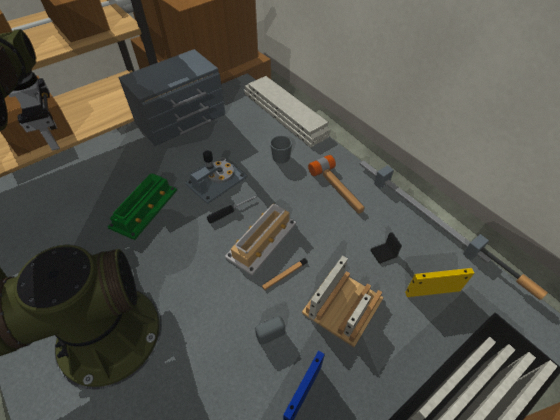

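The scene view shows the white panel in the rack at about (207,248), with the offcut next to it at (180,266). The plywood jig is at (284,226), the green look-alike jig at (334,161) and the turret knob at (363,181). The side view agrees.

Run:
```python
from h import *
s,S=cam("scene"); d,D=cam("side")
def tri(a,b):
    A=[];B=[]
    for p,P,rc in((s,S,a),(d,D,b)):
        v=P[:3,:3]@np.linalg.solve(np.array(p["K"]),[rc[1],rc[0],1]);v/=np.linalg.norm(v);M=np.eye(3)-np.outer(v,v);A.append(M);B.append(M@P[:3,3])
    return np.linalg.solve(sum(A),sum(B))
print("knob",tri((182,363),(156,208)).round(3))
for k in("panel_mid","slot_floor"):
  for n,p,P in(("s",s,S),("d",d,D)):
    for r in ctrl.cut_out(k,p):
        c=ray(p,P,r["centre"],.07)
        if .4<c[0]<.6:
            c2,sz,a=cv2.minAreaRect(np.argwhere(r["mask"]).astype(np.float32)); b=cv2.boxPoints((c2,sz,a)); m=[(b[i]+b[(i+1)%4])/2 for i in range(4)]
            i=0 if np.linalg.norm(m[0]-m[2])>np.linalg.norm(m[1]-m[3]) else 1
            e=ray(p,P,m[i],.08)-ray(p,P,m[i+2],.08); print(k,n,c.round(3),"yaw",np.degrees(np.arctan2(e[1],e[0])).round(1),np.linalg.norm(e).round(3))
```

```text
knob [0.485 0.279 0.114]
panel_mid s [ 0.492 -0.263  0.07 ] yaw -165.1 0.207
panel_mid d [ 0.495 -0.263  0.07 ] yaw -161.7 0.194
slot_floor s [ 0.531 -0.046  0.07 ] yaw -163.0 0.236
slot_floor d [ 0.443 -0.035  0.07 ] yaw -165.4 0.231
```

Call:
move_arm --pt "1 -0.3 -0.4 -0.4 0 0 0" --pt "1 -0.54 -0.69 -0.4 0 0 0" --pt "1 -0.54 -0.69 -0.4 0 0 0" --pt "1 -0.54 -0.69 -0.3 0 0 0" --pt "1 -0.54 -0.69 -0.3 0 0 0" --pt "1 -0.54 -0.69 -0.2 0 0 0" --pt "1 -0.54 -0.69 0 0 0 0" --pt "1 -0.54 -0.69 0 0 0 0" --pt "1 -0.54 -0.69 0 0 0 0" --pt "1 -0.54 -0.69 0 0 0 0" --pt "1 -0.54 -0.69 0 0 0 0" --pt "1 -0.54 -0.69 0 0 0 0" --pt "1 -0.54 -0.69 0 0 0 0" --pt "1 -0.54 -0.69 0 0 0 0" --pt "1 -0.54 -0.69 0 0 0 0" --pt "1 -0.54 -0.69 0 0 0 0" --pt "1 -0.54 -0.69 0 0 0 0" --pt "1 -0.54 -0.69 0 0 0 0" --pt "1 -0.54 -0.69 0 0 0 0" --pt "1 -0.54 -0.69 0 0 0 0"

```text
time_s: 3.8
ee_pos: [0.4823, -0.2516, 0.2661]
eef_rot: [-3.142, 0.0, 2.897]
force: [0.8, 0.7, 0.7]
grip_width: 0.0944
grip_force: 0.0
```

Call:
move_arm --pt "1 0 0 0 0 0 0.14" --pt "1 0 0 0 0 0 0.14" --pt "1 0 0 0 0 0 0.14" --pt "1 0 0 0 0 0 0.14" --pt "1 0 0 0 0 0 0.14" --pt "1 0 0 0 0 0 0.14" --pt "1 0 0 0 0 0 0.14" --pt "1 0 0 0 0 0 0.14" --pt "1 0 0 0 0 0 0.14" --pt "1 0 0 0 0 0 0.14" --pt "1 0 0 0 0 0 0.14" --pt "1 0 0 0 0 0 0.14" --pt "1 0 0 0 0 0 0.14" --pt "1 0 0 0 0 0 0.14" --pt "1 0 0 0 0 0 0.14" --pt "1 0 0 0 0 0 0.14" --pt "1 0 0 0 0 0 0.14" --pt "1 0 0 0 0 0 0.14" --pt "1 0 0 0 0 0 0.1"

```text
time_s: 5.7
ee_pos: [0.4818, -0.2497, 0.2661]
eef_rot: [3.142, 0.0, 0.271]
force: [1.0, -0.8, 0.0]
grip_width: 0.094
grip_force: 0.0
```

```bash
cat > m.py <<'E'
from h import *
import sys
p,P=cam("wrist"); cv2.imwrite(f"pics/{sys.argv[1]}.png",p["color"])
T=toolT(); print(T.round(3).tolist(), ctrl.get_obs()["time_s"])
for k,z in(("panel_mid",.112),("offcut_mid",.087),("slot_floor",.07),("rack",.04),("plunger_knob",.137)):
    for r in ctrl.cut_out(k,p):
        if r["conf"]<.3: continue
        c2,sz,a=cv2.minAreaRect(np.argwhere(r["mask"]).astype(np.float32)); b=cv2.boxPoints((c2,sz,a)); m=[(b[i]+b[(i+1)%4])/2 for i in range(4)]
        i=0 if np.linalg.norm(m[0]-m[2])>np.linalg.norm(m[1]-m[3]) else 1
        e=ray(p,P,m[i],z)-ray(p,P,m[i+2],z); print(k,round(r["conf"],2),np.round(r["centre"]),b.round(0).tolist(),ray(p,P,c2,z).round(4),"yaw",np.degrees(np.arctan2(e[1],e[0])).round(1),np.linalg.norm(e).round(3))
E
python3 m.py w1
```

```text
[[0.965, 0.263, -0.0, 0.482], [0.263, -0.965, -0.0, -0.25], [-0.0, 0.0, -1.0, 0.266], [0.0, 0.0, 0.0, 1.0]] 5.75
panel_mid 0.96 [301. 346.] [[257.0, 355.0], [258.0, 333.0], [376.0, 338.0], [375.0, 359.0]] [ 0.3263 -0.3865  0.112 ] yaw 20.7 0.189
panel_mid 0.83 [171. 295.] [[111.0, 287.0], [234.0, 287.0], [234.0, 301.0], [111.0, 301.0]] [ 0.4992 -0.2617  0.112 ] yaw -163.8 0.149
panel_mid 0.82 [ 30. 458.] [[-20.0, 498.0], [61.0, 406.0], [82.0, 424.0], [0.0, 516.0]] [ 0.6929 -0.3904  0.112 ] yaw 148.0 0.116
offcut_mid 0.97 [178. 363.] [[143.0, 354.0], [215.0, 350.0], [217.0, 373.0], [145.0, 377.0]] [ 0.5095 -0.3526  0.087 ] yaw -163.4 0.094
offcut_mid 0.45 [127. 118.] [[43.0, 146.0], [53.0, 67.0], [212.0, 87.0], [203.0, 165.0]] [ 0.4898 -0.0376  0.087 ] yaw 14.6 0.191
slot_floor 0.73 [128. 119.] [[43.0, 146.0], [53.0, 67.0], [213.0, 88.0], [203.0, 167.0]] [ 0.4874 -0.0303  0.07  ] yaw 14.8 0.2
rack 0.94 [143. 324.] [[102.0, 272.0], [211.0, 272.0], [211.0, 378.0], [102.0, 378.0]] [ 0.5211 -0.3039  0.04  ] yaw -162.2 0.154
rack 0.31 [ 11. 339.] [[-19.0, 328.0], [13.0, 308.0], [33.0, 341.0], [0.0, 361.0]] [ 0.7013 -0.2583  0.04  ] yaw 78.2 0.047
plunger_knob 0.62 [ 12. 338.] [[-19.0, 328.0], [14.0, 308.0], [34.0, 342.0], [1.0, 362.0]] [ 0.6699 -0.2522  0.137 ] yaw 78.2 0.038
```

View pics/w1.png

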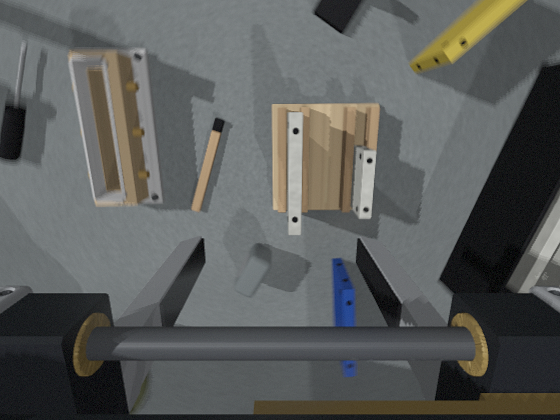

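The panel top shows at (295,172), 149 mm long, at a yaw of about 16°, which fits. Next I look at the jig from above with empty fingers.

Call:
move_arm --pt "1 0.2 -0.7 0 0 0 0" --pt "1 0.2 -0.7 0 0 0 0" --pt "1 0.2 -0.7 0 0 0 0" --pt "1 0.2 -0.7 0 0 0 0" --pt "1 0.2 -0.7 0 0 0 0" --pt "1 0.2 -0.7 0 0 0 0" --pt "1 0 0 0 0 0 0" --pt "1 0 0 0 0 0 0"

```text
time_s: 6.8
ee_pos: [0.4822, -0.031, 0.2663]
eef_rot: [3.141, -0.0, 0.28]
force: [0.4, -0.8, -0.0]
grip_width: 0.094
grip_force: 0.0
```

```bash
python3 m.py w2; python3 -c "
import cv2;a=cv2.imread('pics/w2.png')[30:300,160:420];cv2.imwrite('pics/w2c.png',cv2.resize(a,None,fx=2.2,fy=2.2,interpolation=2))"
```

```text
[[0.962, 0.274, 0.0, 0.482], [0.274, -0.962, -0.0, -0.032], [-0.0, 0.0, -1.0, 0.266], [0.0, 0.0, 0.0, 1.0]] 6.85
panel_mid 0.63 [211. 449.] [[154.0, 434.0], [272.0, 416.0], [279.0, 460.0], [161.0, 478.0]] [ 0.499  -0.2422  0.112 ] yaw -163.8 0.155
panel_mid 0.57 [287. 457.] [[286.0, 460.0], [292.0, 449.0], [297.0, 451.0], [292.0, 462.0]] [ 0.4047 -0.2972  0.112 ] yaw 135.2 0.016
panel_mid 0.43 [110. 554.] [[99.0, 548.0], [116.0, 548.0], [116.0, 559.0], [99.0, 559.0]] [ 0.6519 -0.3039  0.112 ] yaw -150.5 0.019
offcut_mid 0.64 [226. 510.] [[186.0, 496.0], [253.0, 481.0], [261.0, 519.0], [194.0, 533.0]] [ 0.5085 -0.3392  0.087 ] yaw -164.1 0.095
slot_floor 0.87 [244.  33.] [[175.0, 0.0], [293.0, 0.0], [293.0, 89.0], [175.0, 89.0]] [0.3118 0.2666 0.07  ] yaw -175.7 0.182
slot_floor 0.86 [170. 264.] [[96.0, 228.0], [244.0, 228.0], [244.0, 297.0], [96.0, 297.0]] [ 0.4846 -0.0054  0.07  ] yaw -164.9 0.199
rack 0.82 [177. 474.] [[145.0, 402.0], [248.0, 402.0], [248.0, 524.0], [145.0, 524.0]] [ 0.5222 -0.2969  0.04  ] yaw 106.0 0.178
plunger_knob 0.72 [111.  17.] [[98.0, 0.0], [124.0, 0.0], [124.0, 64.0], [98.0, 64.0]] [0.4903 0.2454 0.137 ] yaw 106.0 0.068
```

View pics/w2c.png

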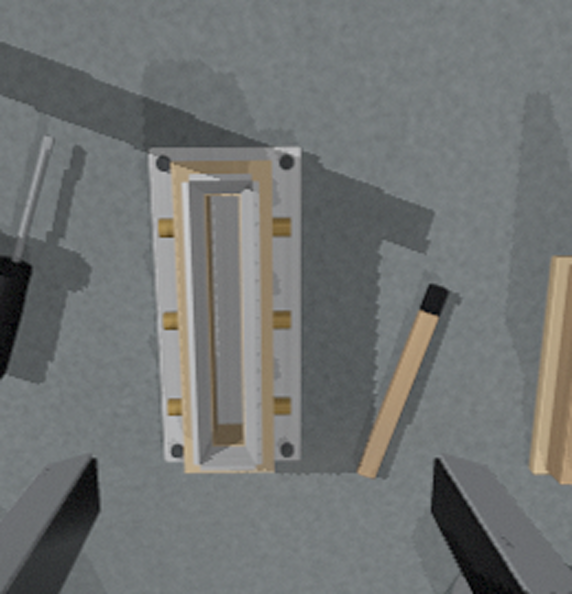

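The jig is seen from above. Its rim corners in the crop are at about (182,181), (258,181), (262,470) and (193,470), and its base plate bolts are at (163,163), (287,162), (287,450) and (177,451).

Run:
```python
from h import *
p,P=cam("wrist")
def q(n,L,z):
    X=np.array([ray(p,P,(30+v/2.2,160+u/2.2),z) for u,v in L]); e=(X[0]+X[1]-X[2]-X[3])/2
    print(n,X.mean(0).round(4),"yaw",np.degrees(np.arctan2(e[1],e[0])).round(2),np.linalg.norm(e).round(4),np.linalg.norm(X[0]-X[1]).round(4),np.linalg.norm(X[2]-X[3]).round(4))
q("rim",[(182,181),(258,181),(262,470),(193,470)],.07)
q("bolts",[(163,163),(287,162),(287,450),(177,451)],.014)
q("base",[(150,149),(300,148),(300,459),(165,461)],.012)
q("cheek",[(170,162),(272,160),(274,472),(184,472)],.07)
print(proj(p,P,[.485,.279,.137]))
```

```text
rim [ 0.4689 -0.0097  0.07  ] yaw 16.31 0.1793 0.0437 0.0446
bolts [ 0.4704 -0.0093  0.014 ] yaw 16.34 0.1998 0.0804 0.0801
base [ 0.4707 -0.0093  0.012 ] yaw 16.33 0.2167 0.0971 0.0992
cheek [ 0.4737 -0.0092  0.07  ] yaw 16.34 0.1917 0.0582 0.0583
[[ -1.99828093 107.60596956]]
```

Call:
move_arm --pt "1 -0.15 0.75 0 0 0 0" --pt "1 -0.15 0.75 0 0 0 0" --pt "1 -0.16 0.75 0 0 0 0" --pt "1 -0.16 0.75 0 0 0 0" --pt "1 -0.16 0.76 0 0 0 0" --pt "1 -0.16 0.76 0 0 0 0" --pt "1 0 0 0.7 0 0 0" --pt "1 0 0 0.7 0 0 0" --pt "1 0 0 0 0 0 0" --pt "1 0 0 0 0 0 0"

```text
time_s: 8.15
ee_pos: [0.4988, -0.2618, 0.1971]
eef_rot: [3.142, -0.0, 0.277]
force: [-0.9, -0.7, 0.8]
grip_width: 0.0939
grip_force: 0.0
```

```bash
python3 m.py w3 | grep -v rack
```

```text
[[0.962, 0.273, 0.002, 0.499], [0.273, -0.962, -0.001, -0.262], [0.001, 0.002, -1.0, 0.198], [0.0, 0.0, 0.0, 1.0]] 8.2
panel_mid 0.83 [357. 344.] [[285.0, 352.0], [286.0, 327.0], [401.0, 333.0], [400.0, 357.0]] [ 0.3525 -0.3769  0.112 ] yaw 21.1 0.159
panel_mid 0.69 [193. 282.] [[123.0, 289.0], [123.0, 273.0], [268.0, 275.0], [268.0, 291.0]] [ 0.5019 -0.2623  0.112 ] yaw 16.9 0.15
panel_mid 0.57 [ 36. 477.] [[-26.0, 518.0], [65.0, 414.0], [92.0, 438.0], [1.0, 542.0]] [ 0.6883 -0.3861  0.112 ] yaw 148.2 0.106
offcut_mid 0.79 [198. 366.] [[159.0, 352.0], [239.0, 346.0], [241.0, 374.0], [161.0, 379.0]] [ 0.5146 -0.3501  0.087 ] yaw -164.1 0.09
slot_floor 0.59 [138.  73.] [[40.0, 110.0], [55.0, 10.0], [241.0, 38.0], [225.0, 138.0]] [ 0.4895 -0.0325  0.07  ] yaw 14.4 0.198
```

View pics/w3.png

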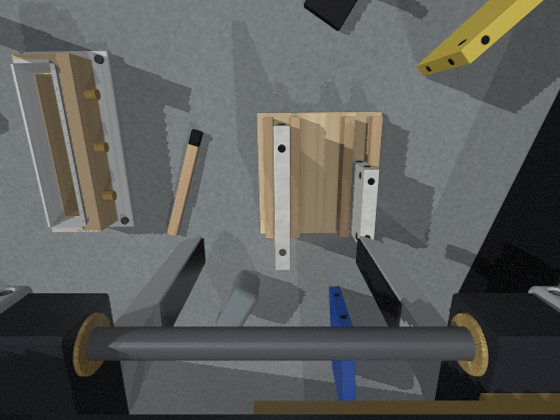

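The panel top is centred under the tool at (282,196), between the finger planes. The offcut, at (366,200), is clear of the path.

Call:
move_arm --pt "1 0.03 0 0.45 0 0 -0.008" --pt "1 0 0 0.45 0 0 0" --pt "1 0 0 0.45 0 0 0" --pt "1 0 0 0.45 0 0 0" --pt "1 0 0 0.35 0 0 0" --pt "1 0 0 0.18 0 0 0" --pt "1 0 0 0 0 0 0" --pt "0 0 0 0 0 0 0" --pt "0 0 0 0 0 0 0" --pt "0 0 0 0 0 0 0" --pt "0 0 0 0 0 0 0" --pt "0 0 0 0 0 0 0" --pt "0 0 0 0 0 0 0" --pt "0 0 0 0 0 0 0" --pt "0 0 0 0 0 0 0" --force 25

```text
time_s: 9.95
ee_pos: [0.5002, -0.2612, 0.0797]
eef_rot: [-3.142, 0.0, 0.285]
force: [0.0, 0.4, 0.2]
grip_width: 0.0334
grip_force: 0.0
```

Call:
move_arm --pt "0 0 0 0 0 0 0" --pt "0 0 0 0 0 0 0" --pt "0 0 0 0 0 0 0" --pt "0 0 0 0 0 0 0" --pt "0 0 0 0 0 0 0" --pt "0 0 0 0 0 0 0"

```text
time_s: 10.55
ee_pos: [0.5002, -0.2612, 0.0797]
eef_rot: [-3.142, -0.0, 0.285]
force: [0.4, 0.2, -0.2]
grip_width: 0.0002
grip_force: 0.0
```

The fingers closed on nothing, so I look.

```bash
python3 m.py w4 | grep -v rack;python3 - <<'E'
from h import *
p,P=cam("side");cv2.imwrite("pics/s4.png",cv2.resize(p["color"][180:380,240:480],None,fx=2.5,fy=2.5,interpolation=2))
a=cv2.imread("pics/w4.png"); b=cv2.imread("pics/s4.png"); c=np.zeros((500,800,3),np.uint8); c[:,:300*1]=cv2.resize(b,(600,500))[:, :300]; 
cv2.imwrite("pics/c4.png",np.hstack([cv2.resize(a,(440,330)),cv2.resize(b,(360,330))]))
E
```

```text
[[0.96, 0.281, -0.0, 0.5], [0.281, -0.96, -0.0, -0.261], [-0.0, -0.0, -1.0, 0.08], [0.0, 0.0, 0.0, 1.0]] 10.6
panel_mid 0.92 [ 35. 523.] [[-7.0, 557.0], [16.0, 465.0], [65.0, 477.0], [43.0, 569.0]] [ 0.6542 -0.3467  0.112 ] yaw 119.3 0.048
panel_mid 0.83 [181. 285.] [[128.0, 297.0], [128.0, 269.0], [325.0, 271.0], [325.0, 299.0]] [ 0.5132 -0.2595  0.112 ] yaw 17.1 0.132
offcut_mid 0.78 [246. 404.] [[179.0, 384.0], [308.0, 370.0], [314.0, 418.0], [184.0, 432.0]] [ 0.5137 -0.3482  0.087 ] yaw -163.4 0.102
slot_floor 0.71 [169.  27.] [[22.0, 0.0], [279.0, 0.0], [279.0, 86.0], [22.0, 86.0]] [ 0.5055 -0.0816  0.07  ] yaw -175.5 0.19
```

View pics/c4.png

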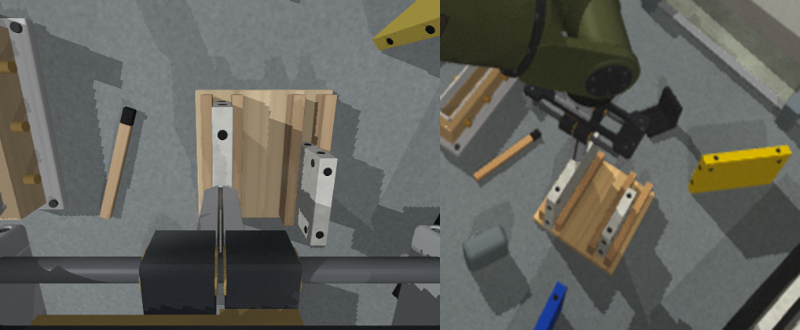

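Run:
```python
from h import *
p,P4=cam("wrist"); C=np.array(p["tool_from_camera"]);print(C.round(3).tolist())
def TT(x,r): T=np.eye(4);T[:3,:3]=R.from_euler('xyz',r).as_matrix();T[:3,3]=x;return T@C
P3=TT([.499,-.262,.1975],[3.142,0,.277]);P1=TT([.482,-.2497,.266],[3.142,0,.271])
def tri(L):
    A=B=0
    for P,rc in L:
        v=P[:3,:3]@np.linalg.solve(np.array(p["K"]),[rc[1],rc[0],1]);v/=np.linalg.norm(v);M=np.eye(3)-np.outer(v,v);A=A+M;B=B+M@P[:3,3]
    return np.linalg.solve(A,B)
print("hole",tri([(P1,(131,295)),(P3,(148,282)),(P4,(172,282.5))]))
print("near hole",tri([(P1,(219,294.5)),(P3,(252,282))]))
print("tcp", proj(p,P4,[.5,-.261,.08]))
for c in("panel_mid",):
  for n in("scene","side"):
    q,Q=cam(n)
    for r in ctrl.cut_out(c,q): print(n,round(r["conf"],2),np.round(r["centre"]),ray(q,Q,r["centre"],.07).round(3))
a=cv2.imread("pics/w4.png"); cv2.imwrite("pics/w4c.png",cv2.resize(a[90:330,220:440],None,fx=2.5,fy=2.5,interpolation=2))
```

```text
[[-0.0, -0.961, -0.277, 0.081], [1.0, -0.0, -0.001, -0.0], [0.001, -0.277, 0.961, -0.218], [0.0, 0.0, 0.0, 1.0]]
hole [ 0.54647183 -0.24925175  0.11235065]
near hole [ 0.44312761 -0.27900106  0.11200509]
tcp [[280.31546037 228.21505426]]
scene 0.77 [246. 211.] [ 0.499 -0.26   0.07 ]
scene 0.71 [221. 143.] [ 0.307 -0.411  0.07 ]
scene 0.71 [338. 181.] [ 0.757 -0.433  0.07 ]
side 0.93 [292. 325.] [ 0.478 -0.272  0.07 ]
side 0.83 [389. 307.] [ 0.295 -0.417  0.07 ]
```

View pics/w4c.png

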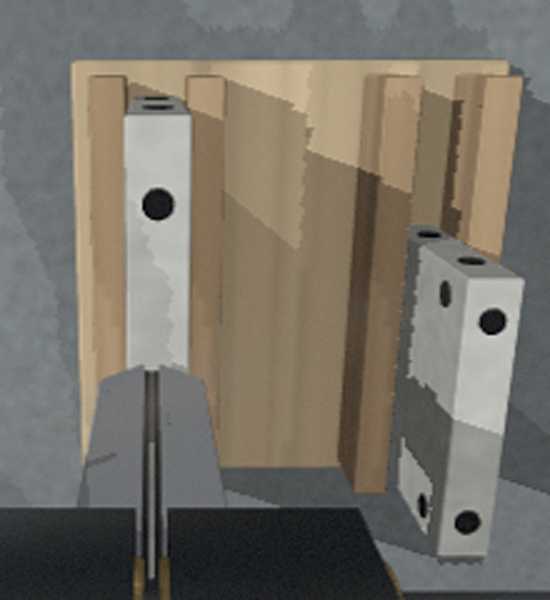

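Run:
```python
from h import *
L=[]
for n in("side","scene"):
    p,P=cam(n); u,v=proj(p,P,[.5,-.261,.1])[0]; print(n,u,v,proj(p,P,[.5,-.261,.08]),proj(p,P,[[.572,-.24,.112],[.428,-.283,.112]]).round(0).tolist())
    u,v=int(u),int(v); L.append(cv2.resize(p["color"][v-45:v+55,u-40:u+40],(400,500),interpolation=cv2.INTER_CUBIC))
cv2.imwrite("pics/c5.png",np.hstack(L)); print(ctrl.get_obs()["force"],ctrl.get_obs()["grip_width"])
```

```text
side 329.32370244698717 278.0954543525114 [[328.54313172 281.93260624]] [[345.0, 255.0], [314.0, 299.0]]
scene 209.56007297128477 239.1644673656369 [[210.20938903 243.9500989 ]] [[225.0, 251.0], [194.0, 223.0]]
[-0.5274338   0.35250127  0.06257457] 9.876387817076048e-05
```

View pics/c5.png

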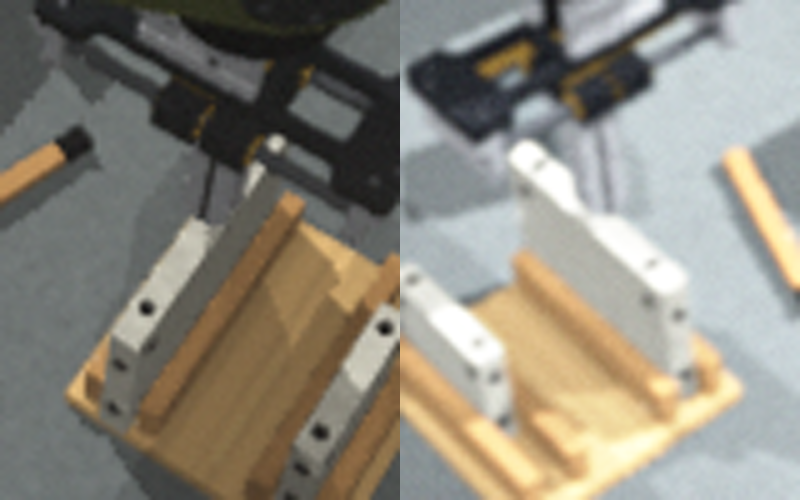

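The closed finger tips lie just above the panel's top (z about 0.112), both here and in the side view, although the reported TCP is at 0.080. The fingers seem to end about 35 mm short of the reported TCP. I'll open, go 32 mm lower and grip again. That is safe under either reading.

Call:
move_arm --pt "1 0 0 0 0 0 0" --pt "1 0 0 0 0 0 0" --pt "1 0 0 0 0 0 0" --pt "1 0 0 0 0 0 0" --pt "1 0 0 0 0 0 0" --pt "1 0 0 0 0 0 0" --pt "1 0 0 0 0 0 0" --pt "1 0 0 0 0 0 0" --pt "1 0 0 0.1 0 0 0" --pt "1 0 0 0.1 0 0 0" --pt "1 0 0 0.1 0 0 0" --pt "1 0 0 0.1 0 0 0" --pt "1 0 0 0.12 0 0 0" --pt "1 0 0 0.12 0 0 0"

```text
time_s: 12.65
ee_pos: [0.5001, -0.2612, 0.0471]
eef_rot: [-3.141, 0.0, 0.285]
force: [0.4, -0.4, -1.2]
grip_width: 0.0942
grip_force: 0.0
```

Call:
move_arm --pt "0 0 0 0 0 0 0" --pt "0 0 0 0 0 0 0" --pt "0 0 0 0 0 0 0" --pt "0 0 0 0 0 0 0" --pt "0 0 0 0 0 0 0" --pt "0 0 0 0 0 0 0" --pt "0 0 0 0 0 0 0" --pt "0 0 0 0 0 0 0" --pt "0 0 0 0 0 0 0" --pt "0 0 0 0 0 0 0" --pt "0 0 0 0 0 0 0" --pt "0 0 0 0 0 0 0"

```text
time_s: 13.85
ee_pos: [0.5002, -0.2611, 0.0477]
eef_rot: [-3.142, -0.0, 0.285]
force: [-0.6, 0.4, 0.6]
grip_width: 0.0159
grip_force: 25.0
```

Gripped: 15.9 mm wide at 25 N. I lift it straight out.

Call:
move_arm --pt "0 0 0 -0.15 0 0 0" --pt "0 0 0 -0.3 0 0 0" --pt "0 0 0 -0.4 0 0 0" --pt "0 0 0 -0.4 0 0 0" --pt "0 0 0 -0.4 0 0 0" --pt "0 0 0 -0.4 0 0 0" --pt "0 0 0 0 0 0 0" --pt "0 0 0 0 0 0 0" --force 30

```text
time_s: 14.65
ee_pos: [0.5, -0.261, 0.1497]
eef_rot: [-3.141, 0.0, 0.285]
force: [-0.1, -0.9, -1.6]
grip_width: 0.0158
grip_force: 30.0
```

Run:
```python
from h import *
o=ctrl.get_obs();print(o["ee_pos"],o["force"],o["moment"],o["grip_width"])
p,P=cam("wrist"); K=np.array(p["K"]);C=np.array(p["tool_from_camera"])
cv2.imwrite("pics/w6.png",p["color"])
# w4 far top edge: panel z .112, tool at .0797
P4=np.array(p["tool_from_camera"]); 
r=[x for x in ctrl.cut_out("panel_mid",p) if x["conf"]>.3]
for x in r:
    ys,xs=np.where(x["mask"]); print(x["conf"],x["centre"],ys.min(),ys.max(),xs.min(),xs.max())
print("proj of panel top ends in tool frame if centred, top at tool z=-.0643:")
print(proj(p,C,[[.075,-.008,-.0643],[.075,.008,-.0643],[-.075,-.008,-.0643],[-.075,.008,-.0643],[.052,0,-.0643],[.075,0,.0357]]).round(1).tolist())
a=p["color"]; cv2.imwrite("pics/w6.png",cv2.resize(a[0:330,180:380],None,fx=2.2,fy=1.8))
for n in("side","scene"):
    q,Q=cam(n)
    for x in ctrl.cut_out("panel_mid",q):
        c=ray(q,Q,x["centre"],.17)
        if .35<c[0]<.65: print(n,x["conf"],x["centre"],c.round(3),x["mask"].sum())
```

```text
[ 0.50000683 -0.26104967  0.14973343] [-0.09156523 -0.85861252 -1.63439418] [-0.07594354  0.15823796 -0.03699824] 0.015815557891488773
0.82 [33.5, 500.7] 0 73 436 559
0.64 [235.3, 279.0] 130 387 264 296
proj of panel top ends in tool frame if centred, top at tool z=-.0643:
[[263.8, 126.5], [297.5, 126.5], [267.5, 380.9], [293.8, 380.9], [280.6, 174.3], [280.6, 121.7]]
side 0.63 [275.0, 326.4] [ 0.469 -0.275  0.17 ] 677
scene 0.88 [223.4, 208.9] [ 0.509 -0.259  0.17 ] 843
scene 0.67 [221.6, 143.1] [ 0.422 -0.42   0.17 ] 769
```

View pics/w6.png

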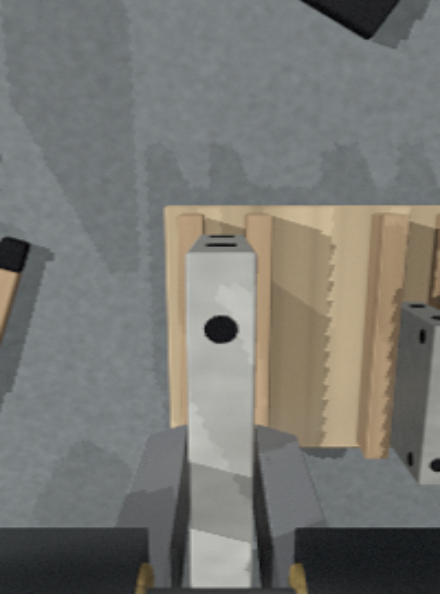

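The panel is held level. Its top far edge is at row 139 and a centred panel would put it at row 126, so its centre is about 6 mm towards tool -x. I allow for that in the placing.

Call:
move_arm --pt "0 0.08 -0.4 0 0 0 0" --pt "0 0.14 -0.75 0 0 0 0" --pt "0 0.14 -0.75 0 0 0 0" --pt "0 0.14 -0.75 0 0 0 0" --pt "0 0.14 -0.75 0 0 0 0" --pt "0 0.14 -0.75 0 0 0 0" --pt "0 0.1 -0.5 0 0 0 0" --pt "0 0.08 -0.35 0 0 0 0" --pt "0 0 0 0.2 0 0 0" --pt "0 0 0 0.3 0 0 0" --pt "0 0 0 0.1 0 0 0" --pt "0 0 0 0 0 0 0" --pt "0 0 0 0 0 0 0"

```text
time_s: 16.25
ee_pos: [0.4762, -0.0082, 0.1204]
eef_rot: [3.142, -0.0, 0.284]
force: [-0.1, -0.3, -1.5]
grip_width: 0.0157
grip_force: 30.0
```

Run:
```python
from h import *
p,P=cam("wrist"); s,S=cam("scene"); d,D=cam("side")
o=ctrl.get_obs();print(o["ee_pos"],o["force"],o["eef_rot"])
a=cv2.resize(p["color"][60:330,180:380],(440,560)); cr=[]
for q,Q in((s,S),(d,D)):
    u,v=proj(q,Q,[.47,-.009,.1])[0].astype(int); cr.append(cv2.resize(q["color"][v-35:v+35,u-45:u+45],(360,280),interpolation=2))
cv2.imwrite("pics/c7.png",np.hstack([a,np.vstack(cr)]))
```

```text
[ 0.47624518 -0.00797821  0.12059648] [-0.10955063  0.10939544 -1.56887218] [ 3.14127535e+00 -7.05513403e-04  2.84537721e-01]
```

View pics/c7.png

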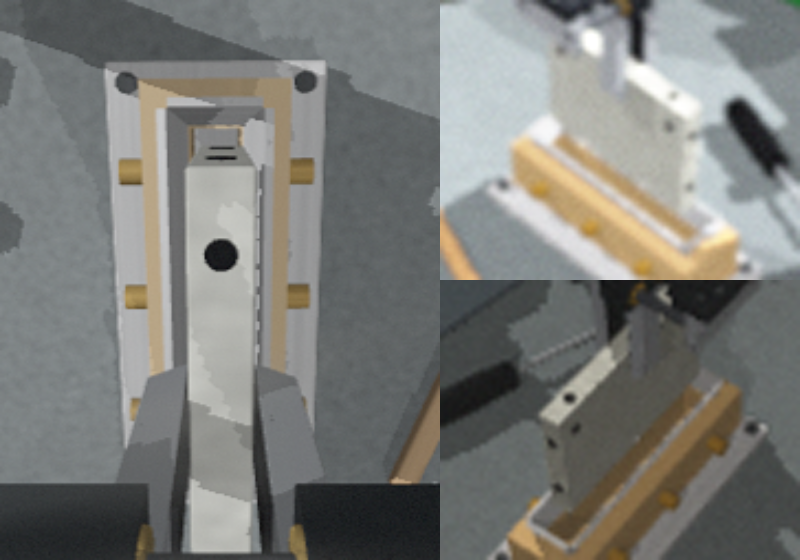

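The panel hangs in line above the slot mouth. The far bolts, at about (237,99) and (319,99) in the full image, suggest the slot lies 1–2 mm towards tool -y. I measure that.

Run:
```python
from h import *
p,P=cam("wrist"); C=np.array(p["tool_from_camera"]); T=toolT(); g=cv2.cvtColor(p["color"],cv2.COLOR_BGR2GRAY).astype(float)
for u,v in((237,99),(319,99)):
    w=g[v-8:v+9,u-9:u+10]; m=w<70; ys,xs=np.where(m); c=(v-8+ys.mean(),u-9+xs.mean()); X=ray(p,P,c,.014); print(m.sum(),np.round(c,1),X.round(4),(np.linalg.inv(T)@np.append(X,1))[:2].round(4))
for z,v in((.07,112),(.07,125),(.07,140),(.112+.0727,150)):
    print(v,[int(x) for x in g[v,240:320:2]])
print(proj(p,C,[[0.05,0,-.064],[.05,0,.05]]))
m=[x for x in ctrl.cut_out("panel_mid",p) if x["conf"]>.3][0]["mask"]
for v in(150,170,190): xs=np.where(m[v])[0]; print(v,xs.min(),xs.max())
```

```text
24 [ 98.9 236.8] [0.5555 0.0599 0.014 ] [ 0.0951 -0.0428]
73 [ 99.4 318.5] [ 0.5776 -0.0172  0.014 ] [0.0947 0.0373]
112 [176, 178, 167, 168, 166, 168, 184, 179, 111, 95, 97, 96, 96, 96, 96, 96, 98, 94, 95, 96, 112, 114, 113, 113, 113, 115, 114, 115, 114, 115, 125, 148, 145, 141, 141, 141, 143, 153, 152, 149]
125 [175, 176, 173, 168, 167, 171, 201, 202, 101, 109, 105, 105, 108, 113, 114, 130, 134, 133, 130, 133, 132, 132, 132, 133, 105, 183, 176, 176, 177, 178, 176, 166, 160, 141, 141, 138, 138, 153, 152, 147]
140 [140, 139, 149, 170, 167, 167, 195, 199, 145, 106, 107, 107, 121, 167, 163, 161, 160, 160, 162, 163, 164, 164, 166, 167, 168, 169, 167, 162, 160, 164, 127, 152, 163, 140, 140, 141, 115, 111, 111, 109]
150 [176, 172, 171, 168, 168, 166, 188, 200, 165, 106, 108, 104, 155, 182, 180, 177, 176, 175, 176, 177, 179, 179, 182, 182, 182, 184, 182, 180, 133, 93, 127, 149, 146, 139, 139, 138, 155, 154, 153, 147]
[[280.64912662 178.16573163]
 [280.55382751 151.83831239]]Traceback (most recent call last):
  File "<stdin>", line 8, in <module>
IndexError: list index out of range
```

Call:
move_arm --pt "0 0 -0.034 0 0 0 0" --pt "0 0 0 0.15 0 0 0" --pt "0 0 0 0.15 0 0 0" --pt "0 0 0 0.15 0 0 0" --pt "0 0 0 0.1 0 0 0" --pt "0 0 0 0.1 0 0 0" --pt "0 0 0 0 0 0 0"

```text
time_s: 17.2
ee_pos: [0.4752, -0.0061, 0.0869]
eef_rot: [-3.141, 0.001, 0.285]
force: [-0.0, -0.3, -2.3]
grip_width: 0.0157
grip_force: 30.0
```

Call:
move_arm --pt "0 0 0 0.1 0 0 0" --pt "0 0 0 0.1 0 0 0" --pt "0 0 0 0.1 0 0 0" --pt "0 0 0 0.1 0 0 0" --pt "0 0 0 0.1 0 0 0" --pt "0 0 0 0.1 0 0 0" --pt "0 0 0 0.05 0 0 0" --pt "0 0 0 0 0 0 0"

```text
time_s: 18.0
ee_pos: [0.4753, -0.0061, 0.0548]
eef_rot: [-3.141, 0.001, 0.285]
force: [0.6, 0.2, -1.2]
grip_width: 0.0158
grip_force: 30.0
```

Call:
move_arm --pt "0 0 0 0.06 0 0 0" --pt "0 0 0 0.04 0 0 0" --pt "0 0 0 0.03 0 0 0" --pt "0 0 0 0.02 0 0 0" --pt "0 0 0 0 0 0 0"

```text
time_s: 18.5
ee_pos: [0.4756, -0.0061, 0.0477]
eef_rot: [3.142, -0.0, 0.285]
force: [0.3, 0.4, -1.6]
grip_width: 0.0158
grip_force: 30.0
```

Call:
move_arm --pt "0 0 0 0.015 0 0 0" --pt "0 0 0 0.015 0 0 0" --pt "0 0 0 0 0 0 0"

```text
time_s: 18.8
ee_pos: [0.4758, -0.0063, 0.0476]
eef_rot: [3.141, -0.001, 0.285]
force: [-8.2, -0.9, 17.7]
grip_width: 0.0156
grip_force: 30.0
```

The panel is on the floor at the expected height. I ease off and let go.

Call:
move_arm --pt "0 0 0 -0.022 0 0 0" --pt "0 0 0 0 0 0 0" --pt "0.3 0 0 0 0 0 0" --pt "0.3 0 0 0 0 0 0" --pt "0.5 0 0 0 0 0 0" --pt "0.8 0 0 0 0 0 0" --pt "0.8 0 0 0 0 0 0" --pt "0.8 0 0 0 0 0 0" --pt "0.8 0 0 0 0 0 0" --pt "0.8 0 0 -0.3 0 0 0" --pt "0.8 0 0 -0.6 0 0 0" --pt "0.8 0 0 -0.8 0 0 0" --pt "0.8 0 0 -0.9 0 0 0" --pt "0.8 0 0 -0.9 0 0 0" --pt "0.8 0 0 -0.9 0 0 0" --pt "0.8 0 0 0 0 0 0"

```text
time_s: 20.4
ee_pos: [0.4772, -0.0062, 0.273]
eef_rot: [3.138, -0.009, 0.285]
force: [-0.1, -0.8, -0.5]
grip_width: 0.0752
grip_force: 0.0
```

Run:
```python
from h import *
s,S=cam("scene"); d,D=cam("side"); w,W=cam("wrist")
print(ctrl.get_obs()["ee_pos"])
V=[]
for n,p,P in(("scene",s,S),("side",d,D),("wrist",w,W)):
    for k,z in(("panel_mid",.112),("plunger_knob",.122),("slot_floor",.07)):
        for r in ctrl.cut_out(k,p):
            X=ray(p,P,r["centre"],z)
            if r["conf"]>.3 and .35<X[0]<.65 and X[1]>-.2:
                ys,xs=np.where(r["mask"]); print(n,k,round(r["conf"],2),np.round(r["centre"]),X.round(4),r["mask"].sum(),(ys.min(),ys.max(),xs.min(),xs.max()))
                if n=="wrist" and k=="panel_mid":
                    print(proj(p,P,[[.47+a*.96*.075-b*.281*.008,-.009+a*.281*.075+b*.96*.008,.112] for a,b in((1,1),(1,-1),(-1,1),(-1,-1))]).round(0).tolist())
    # dark round knob search near predicted
    u,v=proj(p,P,[.485,.275,.122])[0]; print(n,"pred knob",u.round(),v.round())
    if n!="wrist":
        g=cv2.cvtColor(p["color"],cv2.COLOR_BGR2GRAY); u,v=int(u),int(v); m=(g[v-22:v+22,u-22:u+22]<45).astype(np.uint8)
        nn,l,st,ce=cv2.connectedComponentsWithStats(m)
        for i in range(1,nn):
            if st[i,4]>20: print("  blob",ce[i]+[u-22,v-22],st[i])
```

```text
[ 0.47521344 -0.00609289  0.26632303]
scene panel_mid 0.78 [213. 284.] [ 0.5058 -0.0238  0.112 ] 658 (np.int64(194), np.int64(231), np.int64(265), np.int64(301))
scene plunger_knob 0.68 [202. 360.] [0.573  0.2031 0.122 ] 1615 (np.int64(174), np.int64(229), np.int64(333), np.int64(391))
scene plunger_knob 0.68 [243. 245.] [ 0.58   -0.1833  0.122 ] 145 (np.int64(225), np.int64(255), np.int64(234), np.int64(252))
scene slot_floor 0.74 [234. 283.] [ 0.5479 -0.0482  0.07  ] 1496 (np.int64(202), np.int64(256), np.int64(251), np.int64(317))
scene pred knob 363.0 179.0
  blob [363.0877193  179.01754386] [19 18  7  9 57]
side panel_mid 0.67 [225. 264.] [ 0.4646 -0.0351  0.112 ] 723 (np.int64(201), np.int64(249), np.int64(241), np.int64(278))
side plunger_knob 0.74 [275. 280.] [ 0.401  -0.1887  0.122 ] 327 (np.int64(258), np.int64(289), np.int64(263), np.int64(307))
side pred knob 209.0 156.0
  blob [207.52830189 156.03773585] [ 16  16  10  13 106]
wrist panel_mid 0.76 [185. 279.] [ 0.473  -0.0048  0.112 ] 1524 (np.int64(125), np.int64(244), np.int64(274), np.int64(287))
[[275.0, 125.0], [288.0, 125.0], [275.0, 245.0], [288.0, 245.0]]
wrist plunger_knob 0.85 [108.  35.] [0.4836 0.2792 0.122 ] 895 (np.int64(97), np.int64(122), np.int64(14), np.int64(55))
wrist slot_floor 0.61 [164. 288.] [ 0.4947 -0.0113  0.07  ] 7878 (np.int64(97), np.int64(244), np.int64(246), np.int64(314))
wrist pred knob 39.0 108.0
```

The panel stands home: its top outline matches the model to within a pixel. Next, the knob.

Call:
move_arm --pt "1 0.1 -0.3 0 0 0 0" --pt "1 0.22 -0.7 0 0 0 0" --pt "1 0.22 -0.7 0 0 0 0" --pt "1 0.22 -0.7 0 0 0 0" --pt "1 0.22 -0.7 0 0 0 0" --pt "1 0.22 -0.7 0 0 0 0" --pt "1 0.22 -0.7 0 0 0 0" --pt "1 0.22 -0.6 0 0 0 0" --pt "1 0.13 -0.3 0 0 0 0" --pt "1 0 0 0 0 0 0" --pt "1 0 0 0 0 0 0"

```text
time_s: 22.1
ee_pos: [0.4847, 0.2771, 0.2671]
eef_rot: [3.141, 0.0, 0.285]
force: [-0.1, -0.2, -0.2]
grip_width: 0.0937
grip_force: 0.0
```

```bash
cat > k.py <<'E'
from h import *
p,P=cam("wrist"); T=toolT(); print(T[:3,3].round(4))
for r in ctrl.cut_out("plunger_knob",p):
    if r["conf"]>.3: print(round(r["conf"],2),np.round(r["centre"]),r["mask"].sum(),ray(p,P,r["centre"],.13).round(4))
u,v=proj(p,P,[.484,.279,.137])[0].astype(int); print("pred",u,v)
g=cv2.cvtColor(p["color"],cv2.COLOR_BGR2GRAY); y0,x0=max(v-45,0),u-45; w=g[y0:v+45,x0:u+45]; print(w.min())
for t in(35,45,60):
    nn,l,st,ce=cv2.connectedComponentsWithStats((w<t).astype(np.uint8))
    for i in range(1,nn):
        if st[i,4]>60: print(t,ce[i].round(1)+[x0,y0],st[i]+[x0,y0,0,0,0],"z.137",ray(p,P,(ce[i]+[x0,y0])[::-1],.137).round(4))
print(w[::4,::4])
E
python3 k.py
```

```text
[0.4848 0.2768 0.2673]
0.86 [186. 278.] 537 [0.4841 0.2802 0.13  ]
pred 278 188
1
35 [277.4 188. ] [267 176  22  26 399] z.137 [0.4838 0.2804 0.137 ]
45 [277.3 188.2] [266 175  23  27 483] z.137 [0.4835 0.2805 0.137 ]
60 [277.3 188.1] [266 175  24  27 505] z.137 [0.4836 0.2806 0.137 ]
[[102 106  88  93  91 150 151 149 153 151 151 150 153 155 166 168 162 155
   30 160 146 108 107]
 [107 105  86  94  93 149 154 154 154 151 151 135  82  80 171 167 162 160
  158 159 157 105 107]
 [106  90  87  96  96 104 156 152 150 151 153  73  78  79 127 131 162 161
  160 161 160 107 106]
 [105 104  82  91  93 110 109  95 132 154 155 104  78  78 129 123 161 158
  160 158 157 107 104]
 [107  98  91  95  94 108  23  26 106 112 112 157 170 154 123 164 161 161
  160 159 133 106 107]
 [103  90  95  94  91 104  93  30 105 112 112 108 117 127 169 164 159 162
  158 160 109 107 105]
 [106  90  93  96  98  97 108 112  80  72  84 111 130 129 129 123 129  23
  159 155 109 109 103]
 [104  91  95  95  96  96  98 111  98  91  94 128 134 130 109  88 120 118
  127 110 111 103 104]
 [106  89  93  96  96  98  94  99 107 
[... 717 characters left out ...]
109 110 105 101 105]
 [104 110 111 110 109 108  92 104 142 140 143 139 143 142  77 110 106 108
  109 109 107 104 108]
 [109 103 101 102  90  99  92 105 142 142 142 141 141 141 105 109 112  60
   94 106 101 105 106]
 [107 106 104 105 105 102  81 103 141 140 139 141 141 135 106 107 110  59
  109  99 103 108 103]
 [105 108 110 102 102  93  95 118 142 138 138 142 141 112  94 102 101 104
  111 105 105  99 100]
 [106 110 105 105 103 106 100 146 143 143 140 142 142  94 109 105 105 105
  101 105 109 103 105]
 [102 106 106 110 106 108 103 104 106 105 102 105 120 102 108 106 108 103
  111 106 105 106 106]
 [ 63 108 109 109 110 106 104 108 105 111 107 106 104 107 104 106 105 105
  105 104 106 103 135]]
```

Call:
move_arm --pt "0.8 0 -0.06 0.5 0 0 0" --pt "0.8 0 0 0.7 0 0 0" --pt "0.8 0 0 0.7 0 0 0" --pt "0.7 0 0 0.7 0 0 0" --pt "0.7 0 0 0.6 0 0 0" --pt "0.7 0 0 0.4 0 0 0" --pt "0.7 0 0 0.2 0 0 0" --pt "0.7 0 0 0.1 0 0 0" --pt "0.7 0 0 0 0 0 0" --pt "0.7 0 0 0 0 0 0"

```text
time_s: 23.2
ee_pos: [0.4843, 0.2808, 0.0734]
eef_rot: [-3.141, -0.002, 0.285]
force: [0.3, -0.9, -0.7]
grip_width: 0.0658
grip_force: 0.0
```

```bash
python3 k.py | head -8; python3 -c "
from h import *;o=ctrl.get_obs();print(o['force'],o['grip_width'])"
```

```text
[0.4843 0.2809 0.0733]
0.85 [265. 283.] 2333 [0.4836 0.279  0.13  ]
pred 283 269
28
45 [275.5 239.5] [261 235  30  13 158] z.137 [0.4998 0.2882 0.137 ]
45 [295.1 275.1] [268 253  37  41 292] z.137 [0.4827 0.2721 0.137 ]
60 [281.3 265. ] [ 257  234   49   61 2175] z.137 [0.4864 0.281  0.137 ]
[[102 102 104 101  96 115  99 100  67  70  78  81  54  46 153 154 151 149
[ 0.48450781 -0.40762347  0.65555187] 0.06597032316072651
```

Call:
move_arm --pt "0 0 0.02 0 0 0 0" --pt "0 0 0 0 0 0 0" --pt "0 0 0 0 0 0 0" --pt "0 0 0 0 0 0 0" --pt "0 0 0 0 0 0 0" --pt "0 0 0 0 0 0 0" --pt "0 0 0 0 0 0 0" --pt "0 0 0 0 0 0 0" --force 50

```text
time_s: 24.1
ee_pos: [0.4838, 0.2804, 0.0722]
eef_rot: [-3.141, -0.0, 0.285]
force: [-1.6, 5.2, -0.7]
grip_width: 0.0273
grip_force: 50.0
```

The knob is held, 27–28 mm across. I pull it straight up.

Call:
move_arm --pt "0 0 0 -0.04 0 0 0" --pt "0 0 0 -0.06 0 0 0" --pt "0 0 0 -0.06 0 0 0" --pt "0 0 0 -0.06 0 0 0" --pt "0 0 0 -0.06 0 0 0" --pt "0 0 0 -0.04 0 0 0" --pt "0 0 0 0 0 0 0" --pt "0 0 0 0 0 0 0"

```text
time_s: 24.9
ee_pos: [0.4838, 0.2803, 0.0873]
eef_rot: [-3.141, 0.0, 0.285]
force: [4.0, 8.0, -10.3]
grip_width: 0.0266
grip_force: 50.0
```

The spring force of 10.3 N at 15 mm of travel fits. I go on to the stop.

Call:
move_arm --pt "0 0 0 -0.04 0 0 0" --pt "0 0 0 -0.03 0 0 0" --pt "0 0 0 -0.02 0 0 0" --pt "0 0 0 -0.02 0 0 0" --pt "0 0 0 0 0 0 0" --pt "0 0 0 0 0 0 0"

```text
time_s: 25.5
ee_pos: [0.4837, 0.2803, 0.0923]
eef_rot: [-3.141, 0.001, 0.285]
force: [4.7, 8.0, -14.3]
grip_width: 0.0271
grip_force: 50.0
```

Call:
move_arm --pt "0 0 0 -0.015 0 0 0" --pt "0 0 0 0 0 0 0" --pt "0 0 0 0 0 0 0"

```text
time_s: 25.8
ee_pos: [0.4837, 0.2803, 0.0924]
eef_rot: [-3.141, 0.001, 0.285]
force: [7.1, 10.5, -21.5]
grip_width: 0.0271
grip_force: 50.0
```

Run:
```python
from h import *
o=ctrl.get_obs();print(o["ee_pos"],o["force"],o["grip_width"])
for n in("scene","side"):
    p,P=cam(n)
    for k in("panel_mid","offcut_mid"):
        for r in ctrl.cut_out(k,p):
            X=ray(p,P,r["centre"],.1)
            if r["conf"]>.3 and .35<X[0]<.65 and X[1]>-.5: print(n,k,np.round(r["centre"]),X.round(3),r["mask"].sum())
```

```text
[0.48367188 0.28032067 0.092408  ] [  7.134647    10.4514839  -21.45270942] 0.027057409267923715
scene offcut_mid [265. 180.] [ 0.555 -0.368  0.1  ] 372
side panel_mid [225. 260.] [ 0.461 -0.022  0.1  ] 716
side offcut_mid [313. 355.] [ 0.486 -0.366  0.1  ] 400
side offcut_mid [273. 282.] [ 0.416 -0.177  0.1  ] 263
```

The force rose to 21 N with no further travel, so the plunger is at its stop. The panel and offcut are where they should be.

```bash
python3 -c "
from station import ctrl;print(ctrl.hand_in())"
```

```text
the job is handed in; nothing more can be done
None
```

The larger white panel stands fully home in the jig slot, released, and the plunger knob is being held up against its stop with the job handed in; the first grip closed above the panel because the fingers end about 35 mm short of the reported TCP, so I gripped again lower down.

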